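# Check the slide oven with a hand-held reference thermometer

## Robot

A 6-joint arm with a two-finger parallel gripper is mounted at the origin on the work surface. World frame = base frame: x ahead of the robot, y to its left, z up, the work surface at z = 0. Lengths are in m, angles in degrees, forces in N, time in s.
With the tool pointing down it reaches from about 0.4 to 0.825 m from the base axis. Payload 7 kg.
Tool frame: the origin (TCP) lies midway between the tips of the shut fingers; the grasp point (between the pads) lies 19 mm behind it (r.grasp_offset is the distance from the TCP to the grasp point, in m); z points along the fingers, x is the direction in which the jaws open and shut, and the axes are right-handed (so a half turn about z gives the same grasp; the last joint's range is limited). The gripper opens to 88 mm and grips with 3 to 60 N. Pads are 19 mm wide; open, the fingers measure 130 mm over their backs; the gripper's body (78 mm by 193 mm) begins 47 mm behind the grasp point.
Start: joints at [81.137, 20.546, 0.682, 0, -70.136, -16.507], TCP at [0.289, 0.61, 0.227] pointing down, gripper open.
Joint ranges: [-176.03, 176.03], [-82.01, 121.73], [-58.28, 71.71], [-173.87, 95.51], [-174.79, -0.11], [-173.66, 173.66]. Speed limits (degrees/s): [136.94, 136.94, 172.46, 180, 180, 180].

## Interface

Orientations are given as [roll, pitch, yaw] about the fixed x, y, z axes, in that order (R = Rz(yaw) Ry(pitch) Rx(roll)).
In Python, from plant import r gives the robot as it stands.
- The arm moves only by the tool step_arm, never from a script. Its argument "deltas" is a list of rows, each a list of 7 numbers: the turn, a rotation vector about the tool's x, y, z in rad, then the shift along the tool's x, y, z in mm, then the opening, from -1 (shut) to 1 (fully open), so that 0 is half open. In form: [[ax, ay, az, x, y, z, grip], ...]. A call has 1 to 10 rows; each row shifts and turns the pose as measured when the row begins, along the tool's axes as they then stand; what a row does not reach is not made up. A row lasts 1/10 s, in which the tool goes at most 50 mm and 8.59 degrees, less where a joint would pass 70% of its speed; a pose out of reach is approached as far as the arm can. A call with a gripper value outside its range is refused whole. The fingers move at their own pace and stop on an object; "squeeze" is the grip in N (left out, the last holds). Time passes only in rows, so rows that do not move let the fingers close. It gives the time, the measured TCP pose, the force and the opening at its end, in the units of the state.
- r.get_state(): the state, without advancing time (a new reading comes with each control period).
- r.capture(name): name is "scene" or "top"; returns the picture (480x640x3 uint8, red, green, blue); there is no depth.
- r.camera_info(name): a dict with "vertical_fov" (degrees; the focal length in pixels is half the picture's height over the tangent of half this angle, whatever the lens; pixels are square), "cx", "cy" (the principal point, pixels), "view" (4x4, takes a point from world to camera coordinates). Camera axes: x right, y down, z forward; pixel columns grow to the right and rows downward; lengths in m; the calibration is good to about 2 mm. A picture is of the moment at which its call begins. camera_info takes no time and is no camera call.
- r.close_job(): hands the job in, once; it reports no verdict.
The state is a dict: "time_s": time; "joints": joint angles; "qd": joint speeds; "joint_torque": joint torques, N m; "tcp_pos": TCP position; "eef_rot": TCP orientation; "contact_force": force on the tool from outside, world axes, zero at the start; "moment": the same for the moment, N m; "gripper_width": finger opening in m.
Only numpy, scipy, OpenCV 4.12 (cv2) and the standard library are available. Lean on these libraries where they do the work, as an engineer would, in place of code of your own. Each camera call takes 0.05 s, during which the arm holds its last target.

## Task

Check the slide-drying oven with the blue-handled thermometer: first set the black-knobbed vent lever on the oven's roof to its green 30-degree mark, then take the blue thermometer out of the rack and lower it upright through the white port in the roof until the black ring on its shaft is level with the port's rim. The shaft must never touch the port or the oven (that would spoil the reading); finish while still holding the thermometer still and centred in the port, and leave everything else where it is.

Things in the scene. Friction and masses are not known exactly. Their poses are not given: they have to be found in the camera images.
- oven: White slide-drying oven standing on the bench, fixed; 280 mm deep (x) x 340 mm wide (y), grey flat roof at 162 mm. Origin: centre of its underside at bench height. Its door faces its -x, z up. The probe port is on the roof at oven (-60, 90) mm, the exhaust stub (54 mm across, 48 mm tall above the roof) with the vent lever at oven (-10, -50) mm.
- port (a point): Centre of the mouth of the white probe port (at the rim), 20 mm above the oven roof, 182 mm above the bench. Bush 36 mm outside diameter with a round vertical bore of 22 mm diameter, 50 mm deep, opening below into the empty chamber (free for another 90 mm). Axes as the oven's.
- vent_lever (a joint): Angle of the vent (butterfly damper) lever, rad: 0 = lever level, pointing to the oven's -x (closed); pi/2 = upright (open). The green mark on its quadrant is at 30 degrees = 0.524 rad. It turns about a level axle along the oven's y, through vent_axle, and friction holds it wherever it is left (about 1.5 to 2 N at the knob moves it); starts somewhere between 50 and 86 degrees.
- vent_axle (a point): Point on the lever's axle, in the plane in which the lever swings; 30 mm above the oven roof (192 mm above the bench), fixed to the oven at oven (-10, -95) mm. Axes as the oven's.
- vent_ball (a point): Centre of the black ball knob, 24 mm diameter, at the lever's end, 80 mm from the axle; the arm to it is an 8 mm round bar. At lever angle a it lies 80*cos(a) mm towards the oven's -x of the axle and 80*sin(a) mm above it. Can be pinched along the oven's y from above; it then turns between the fingers.
- probe: The blue-handled stick thermometer, loose, 60 to 130 g, round about its z axis. Origin: tip of the shaft; z runs up towards the handle. Steel shaft 6 mm diameter, 100 mm long; then the blue handle, 24 mm diameter, from 100 to 160 mm, flat dark top. Starts upright in one of the rack's two holes, the handle's underside resting on the rack's top, 112 mm above the bench, so the tip is 12 mm above the bench.
- probe_ring (a point): Middle of the 3 mm black immersion ring on the shaft of the blue thermometer, on the axis 80 mm above the tip (20 mm below the handle).
- probe_handle (a point): Point on the axis of the blue handle, halfway up it, 130 mm above the tip.
- rack: White sheet-metal probe rack, fixed; dark base 100 mm (x) x 190 mm (y), top plate 60 x 190 mm with its upper face 112 mm above the bench, two holes of 14 mm at y = -45 and +45 mm, end cheeks at y = -92 and +92 mm. Origin: centre of its underside.
- spare_probe: Yellow-handled thermometer of the same shape and size in the other rack hole; not to be moved. Origin: its tip.
- port_plug: Loose dark rubber plug of the port, 32 mm across, 28 mm tall, standing on the oven roof behind the port; leave alone. Origin: centre of its underside.
- red_bottle: Red reagent bottle with black cap, 72 mm diameter, 154 mm tall; leave alone. Origin: centre of its underside.
- teal_bottle: Teal reagent bottle with black cap, 72 mm diameter, 154 mm tall; leave alone. Origin: centre of its underside.
- applicator_jar: Clear jar 76 mm diameter, 100 mm tall, with wooden applicator sticks up to 150 mm; leave alone. Origin: centre of its underside.
- slide_tray: Low aluminium tray of microscope slides, 90 x 150 x 14 mm; leave alone. Origin: centre of its underside.
Mind the look-alikes: they are no part of the job. Leave any pink or purple look-alike of the rack alone.

How it is judged:
By the outcome, as a careful person would: the job done as asked, in the order asked, and still so for the second after the job is handed in, while the arm keeps its last pose, push and grip.
It also fails if it takes over 72 s, if anything falls off the work surface, if the arm or the gripper's body presses on something with over 40 N, if the wrist force passes 120 N, or if a joint passes its speed limit or range.

## Working session

There is one attempt and no reset: what is moved stays moved. The work goes in short steps, Python scripts to look and compute and a tool call to move; the robot and the scene stay as the last step left them, time stands still between calls to the robot, and variables do not carry over. Pictures are saved under pics/ and viewed, and the job is handed in when it is done.

Besides the shell and the picture viewer there is one more tool, called after "Request:" as a command line: name --pt "numbers of a row" for each row, then --argument value for the rest. step_arm: Moves the arm, as the interface text tells. Its arguments: {"type":"object","properties":{"deltas":{"type":"array","items":{"type":"array","items":{"type":"number"}}},"squeeze":{"type":"number"}},"required":["deltas"]}

```bash
mkdir -p pics; ls; python3 - <<'E'
from plant import r
import cv2
print(r.get_state())
for n in("scene","top"):
    print(n,r.camera_info(n)); cv2.imwrite(f"pics/{n}0.png",r.capture(n)[:,:,::-1])
E
```

```text
pics
{'time_s': 0.0, 'joints': array([ 8.11357729e+01,  2.05899755e+01,  6.35427604e-01, -1.91482164e-02,
       -7.01369568e+01, -1.65098449e+01]), 'qd': array([-0.07938015,  0.04702807, -0.02444441,  0.00320009,  0.08590783,
        0.01088737]), 'joint_torque': array([-2.68888016e-04, -5.82726502e+01,  2.93058944e+01,  6.99716717e+00,
        6.95528928e-03, -1.82381032e-04]), 'tcp_pos': array([0.28904574, 0.60944996, 0.22565479]), 'eef_rot': array([-1.79991252e+02, -9.28478656e-02, -1.15380600e+02]), 'contact_force': array([ 0.54030937, -0.07009861,  0.28681109]), 'moment': array([-0.00445415,  0.00974603, -0.07006193]), 'gripper_width': 0.08746340199163456}
scene {'vertical_fov': 46.22111982882525, 'cx': 316.5190488378385, 'cy': 241.7282586190862, 'view': array([[ 0.80447213,  0.5937072 ,  0.01834004, -0.40807264],
       [ 0.39945648, -0.51789544, -0.75645147, -0.10612162],
       [-0.43961246,  0.61587017, -0.65379264,  1.71254874],
       [ 0.        ,  0.        ,  0.        ,  1.        ]])}
top {'vertical_fov': 48.26340691319335, 'cx': 319.9473860126398, 'cy': 238.6629381732918, 'view': array([[-0.0138483 , -0.99988347, -0.00642435,  0.02522234],
       [-0.99697515,  0.01429886, -0.07639433,  0.52657853],
       [ 0.07647729,  0.00534699, -0.99705699,  1.52747306],
       [ 0.        ,  0.        ,  0.        ,  1.        ]])}
```

View pics/scene0.png

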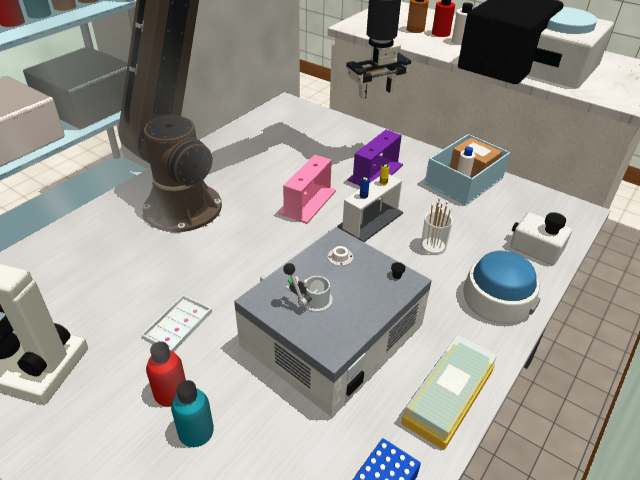

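View pics/top0.png

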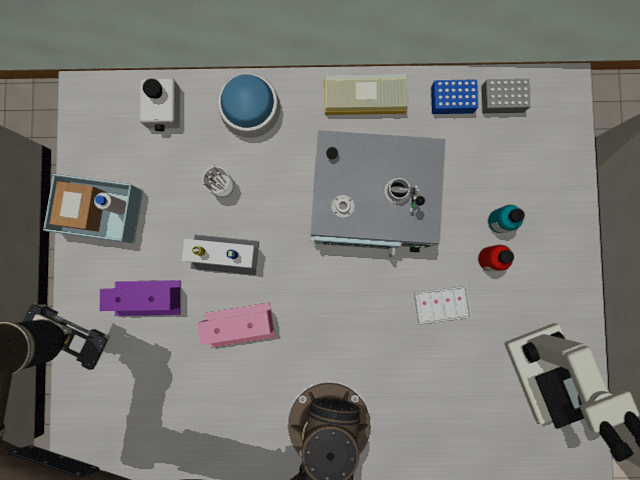

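The scene view shows the oven at about (335,310), with the port at (341,255), the knob at (290,268) and the blue handle at (365,187). In the top view the port is near (343,206), the knob near (419,201) and blue near (232,254). I'll enlarge crops next.

```bash
cat > h.py <<'E'
import numpy as np, cv2
from plant import r
def cam(n):
    i=r.camera_info(n); f=240/np.tan(np.radians(i["vertical_fov"]/2)); return f,i["cx"],i["cy"],np.array(i["view"])
def proj(n,P):
    f,cx,cy,V=cam(n); c=V[:3,:3]@np.asarray(P,float)+V[:3,3]; return np.array([cx+f*c[0]/c[2],cy+f*c[1]/c[2]])
def atz(n,u,v,z):
    f,cx,cy,V=cam(n); R=V[:3,:3];t=V[:3,3]; o=-R.T@t; d=R.T@np.array([(u-cx)/f,(v-cy)/f,1]); return o+d*(z-o[2])/d[2]
def tri(uvs,uvt):
    A=[];b=[]
    for n,(u,v) in(("scene",uvs),("top",uvt)):
        f,cx,cy,V=cam(n); a=(u-cx)/f; c=(v-cy)/f
        for k,w in((0,a),(1,c)):
            A.append(V[k,:3]-w*V[2,:3]); b.append(w*V[2,3]-V[k,3])
    s=np.linalg.lstsq(np.array(A),np.array(b),rcond=None); return s[0]
def crop(src,out,x,y,w,h,k):
    im=cv2.imread(src)[y:y+h,x:x+w]; cv2.imwrite(out,cv2.resize(im,None,fx=k,fy=k,interpolation=cv2.INTER_CUBIC))
E
python3 - <<'E'
from h import *
crop("pics/top0.png","pics/t_oven.png",305,125,145,130,5)
crop("pics/top0.png","pics/t_rack.png",175,225,100,60,8)
crop("pics/scene0.png","pics/s_oven.png",230,230,130,90,6)
crop("pics/scene0.png","pics/s_rack.png",330,150,90,90,6)
E
```

```text
(no output)
```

View pics/t_oven.png

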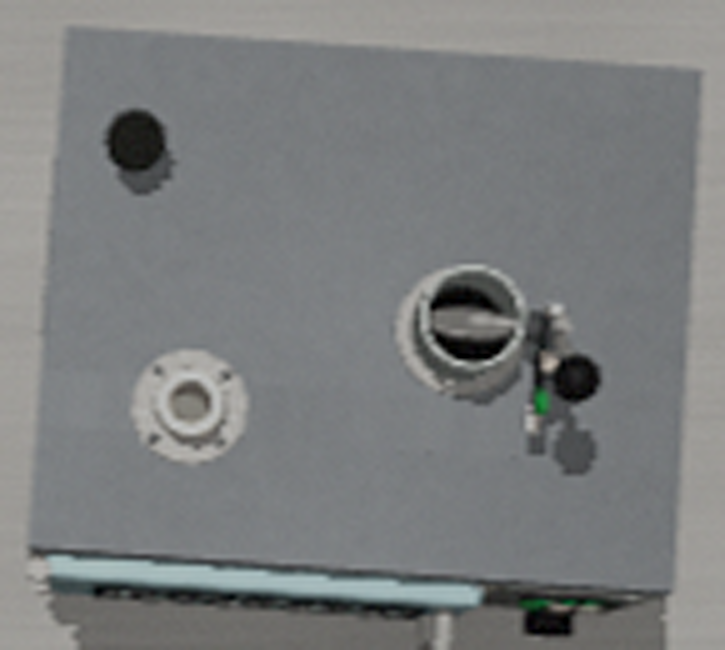

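View pics/t_rack.png

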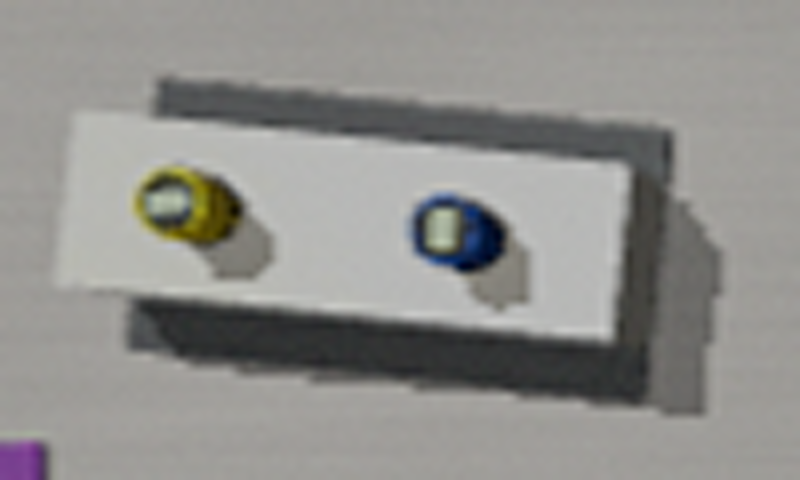

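View pics/s_oven.png

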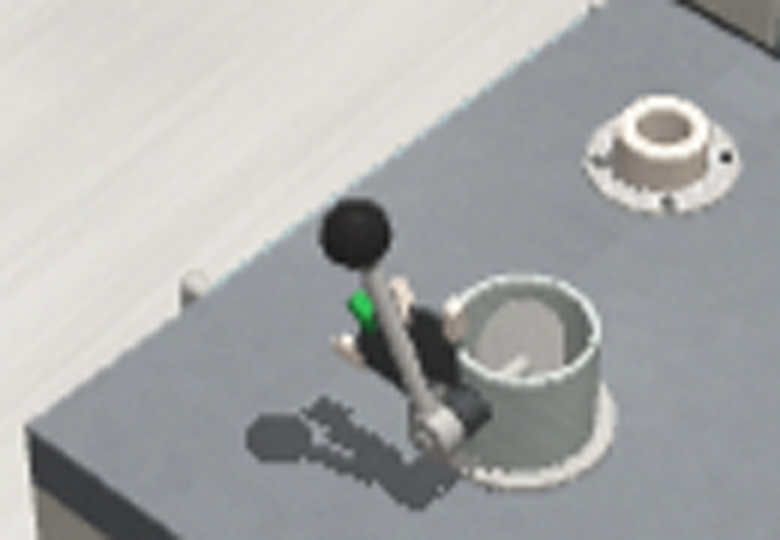

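View pics/s_rack.png

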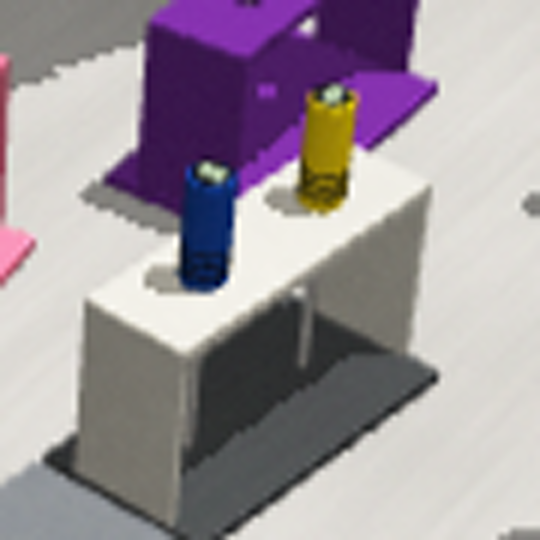

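```bash
python3 - <<'E'
from h import *
np.set_printoptions(precision=4,suppress=True)
def c(x,y,k,ox,oy): return ((x+.5)/k-.5+ox,(y+.5)/k-.5+oy)
T=lambda x,y:c(x,y,5,305,125); S=lambda x,y:c(x,y,6,230,230); TR=lambda x,y:c(x,y,8,175,225); SR=lambda x,y:c(x,y,6,330,150)
C=[atz("top",*T(*p),.162)[:2] for p in [(67,27),(703,70),(672,593),(30,548)]]
C=np.array(C); print(C, "sizes",[np.linalg.norm(C[i]-C[(i+1)%4]) for i in range(4)])
# fit pose
L=np.array([[.14,.17],[.14,-.17],[-.14,-.17],[-.14,.17]])
cm=C.mean(0); H=L.T@(C-cm); th=np.arctan2(H[0,1]-H[1,0],H[0,0]+H[1,1])
R=np.array([[np.cos(th),-np.sin(th)],[np.sin(th),np.cos(th)]])
print("oven",cm,np.degrees(th),"res mm",(C-(L@R.T+cm))*1e3)
for nm,q in(("port",(-.06,.09)),("axle",(-.01,-.095))): print(nm,"from oven",R@q+cm)
print("port top",atz("top",*T(190,403),.182),"scene",atz("scene",*S(664,127),.182),"tri",tri(S(664,127),T(190,403)))
b=tri(S(356,234),T(576,378)); print("ball",b, "top reproj",proj("top",b)-T(576,378)); 
l=R.T@(b[:2]-cm)-np.array([-.01,-.095]); print("ball rel axle oven",l,b[2]-.192,"ang",np.degrees(np.arctan2(b[2]-.192,-l[0])),np.hypot(l[0],b[2]-.192))
for a in(45,50,55,60,65,70,75,80,85):
    p=np.r_[R@(np.array([-.01-.08*np.cos(np.radians(a)),-.095]))+cm,.192+.08*np.sin(np.radians(a))]
    print(a,proj("top",p)-T(576,378),proj("scene",p)-S(356,234))
print("blue top",atz("top",*TR(441,229),.172),atz("scene",*SR(211,170),.172),tri(SR(211,170),TR(441,229)))
print("yel top",atz("top",*TR(167,202),.172),atz("scene",*SR(333,95),.172))
K=np.array([atz("top",*TR(*p),.112)[:2] for p in[(72,112),(632,160),(613,342),(55,290)]]);print("rack",K,K.mean(0),[np.linalg.norm(K[i]-K[(i+1)%4]) for i in range(4)])
d=K[0]-K[1];print("rack y dir",np.degrees(np.arctan2(-d[0],d[1])))
d=K[3]-K[2];print("rack y dir",np.degrees(np.arctan2(-d[0],d[1])))
E
```

```text
[[ 0.8065  0.0182]
 [ 0.7779 -0.3195]
 [ 0.4996 -0.2945]
 [ 0.5281  0.0414]] sizes [np.float64(0.33890597783374965), np.float64(0.27940839415874674), np.float64(0.33708072439223946), np.float64(0.27934567158455287)]
oven [ 0.653  -0.1386] -4.887272031766191 res mm [[-0.5183 -0.6658]
 [-0.1315  0.3992]
 [ 0.5658  1.5777]
 [ 0.0839 -1.3111]]
port from oven [ 0.6009 -0.0438]
axle from oven [ 0.635  -0.2324]
port top [ 0.6008 -0.0431  0.182 ] scene [ 0.6044 -0.0448  0.182 ] tri [ 0.602  -0.0427  0.1791]
ball [ 0.5999 -0.2288  0.2613] top reproj [-0.1893 -0.2251]
ball rel axle oven [-0.0353  0.0006] 0.06932397925194989 ang 63.02650559554156 0.07778579412768072
45 [-1.3665  9.0864] [-7.9962 -0.1671]
50 [-0.9074  6.7644] [-6.2377 -0.6687]
55 [-0.4702  4.2958] [-4.3185 -0.9194]
60 [-0.0588  1.7012] [-2.2518 -0.9134]
65 [ 0.323  -0.9975] [-0.0523 -0.6474]
70 [ 0.6715 -3.7768] [ 2.2638 -0.1198]
75 [ 0.9834 -6.6122] [4.6787 0.6684]
80 [ 1.2559 -9.4785] [7.1732 1.7136]
85 [  1.4863 -12.3499] [9.7269 3.01  ]
blue top [0.4807 0.2524 0.172 ] [0.4811 0.2533 0.172 ] [0.481  0.2525 0.1724]
yel top [0.4908 0.3417 0.172 ] [0.4928 0.3416 0.172 ]
rack [[0.5254 0.3885]
 [0.5064 0.1979]
 [0.4447 0.2046]
 [0.465  0.3939]] [0.4854 0.2962] [np.float64(0.19153263194576153), np.float64(0.06201599758585071), np.float64(0.1903875329599552), np.float64(0.060715165936161795)]
rack y dir -5.718738843490397
rack y dir -6.110486775313947
```

```bash
cat >> h.py <<'E'
from scipy.spatial.transform import Rotation as Ro
def go(p,yaw,st=None):
    s=st or r.get_state(); R0=Ro.from_euler('xyz',s["eef_rot"],degrees=True); R1=Ro.from_euler('xyz',[180,0,yaw],degrees=True)
    print("t",round(s["time_s"],2),"tcp",np.round(s["tcp_pos"]*1e3,1),"rot",np.round(s["eef_rot"],2),"F",np.round(s["contact_force"],1),"w",round(s["gripper_width"]*1e3,1),"j",np.round(s["joints"],0))
    print(" turn rad",np.round((R0.inv()*R1).as_rotvec(),4)," shift mm (current axes)",np.round(R0.inv().apply(np.array(p)-s["tcp_pos"])*1e3,1)," (final axes)",np.round(R1.inv().apply(np.array(p)-s["tcp_pos"])*1e3,1))
OV=np.array([.653,-.1386]); TH=-4.89
def ov(x,y): 
    a=np.radians(TH); return OV+np.array([[np.cos(a),-np.sin(a)],[np.sin(a),np.cos(a)]])@[x,y]
E
python3 - <<'E'
from h import *
print("green mark tri",tri((360/6+230-.4,308/6+230-.4),(541/5+305-.4,400/5+125-.4)), "axle",ov(-.01,-.095),.192)
a=np.radians(64); b=np.r_[ov(-.01-.08*np.cos(a),-.095),.192+.08*np.sin(a)]; print(b)
E
```

```text
green mark tri [ 0.59482257 -0.21966471  0.21596774] axle [ 0.63493831 -0.23240179] 0.192
[ 0.59999627 -0.22941234  0.26390352]
```

Request:
step_arm --pt "0 0 -0.119 0 0 -38 0.3" --pt "0 0 -0.119 0 0 -38 0.3" --pt "0 0 -0.119 0 0 -38 0.3" --pt "0 0 0 0 0 0 0.3"

```text
time_s: 0.5
tcp_pos: [0.2888, 0.6082, 0.3397]
eef_rot: [179.9, -0.5, -94.1]
contact_force: [1.3, 0.6, 0.4]
gripper_width: 0.061
```

```bash
python3 - <<'E'
from h import *
go([.600,-.2294,.32],-94.9)
E
```

```text
t 0.5 tcp [288.8 608.2 339.7] rot [179.9   -0.54 -94.13] F [1.3 0.6 0.4] w 61.0 j [ 81.  18.  12.  -0. -84.   5.]
 turn rad [ 0.0016 -0.0095  0.0134]  shift mm (current axes) [ 812.8 -370.8   26.7]  (final axes) [ 808.  -381.6   19.7]
```

Request:
step_arm --pt "0 -0.005 0.007 40 -19 1 0.3" --pt "0 -0.005 0.007 40 -19 1 0.3" --pt "0 0 0 40 -19 1 0.3" --pt "0 0 0 40 -19 1 0.3" --pt "0 0 0 40 -19 1 0.3" --pt "0 0 0 40 -19 1 0.3" --pt "0 0 0 40 -19 1 0.3" --pt "0 0 0 40 -19 1 0.3" --pt "0 0 0 40 -19 1 0.3" --pt "0 0 0 40 -19 1 0.3"

```text
time_s: 1.5
tcp_pos: [0.4448, 0.182, 0.3243]
eef_rot: [179.8, -0.1, -94.8]
contact_force: [1.2, 0.7, 0.1]
gripper_width: 0.0572
```

```bash
python3 - <<'E'
from h import *
go([.600,-.2294,.32],-94.9)
E
```

```text
t 1.5 tcp [444.8 182.  324.3] rot [ 1.7978e+02 -1.4000e-01 -9.4800e+01] F [1.2 0.7 0.1] w 57.2 j [ 46.  -1. -13.  -0. -78.  40.]
 turn rad [ 0.0038 -0.0024  0.0017]  shift mm (current axes) [ 396.9 -189.1    4.6]  (final axes) [ 396.6 -189.7    4.3]
```

Request:
step_arm --pt "0.004 -0.002 0 40 -19 0 0.3" --pt "0 0 0 40 -19 0 0.3" --pt "0 0 0 40 -19 0 0.3" --pt "0 0 0 40 -19 0 0.3" --pt "0 0 0 40 -19 0 0.3" --pt "0 0 0 40 -19 0 0.3" --pt "0 0 0 40 -19 0 0.3" --pt "0 0 0 40 -19 0 0.3" --pt "0 0 0 40 -19 0 0.3" --pt "0 0 0 20 -10 0 0.3"

```text
time_s: 2.5
tcp_pos: [0.5939, -0.2323, 0.3207]
eef_rot: [179.9, 0.1, -95.2]
contact_force: [0.5, 0.3, -0.2]
gripper_width: 0.0567
```

```bash
python3 - <<'E'
from h import *
go([.600,-.2294,.32],-94.9)
E
```

```text
t 2.5 tcp [ 593.9 -232.3  320.7] rot [ 1.7991e+02  8.0000e-02 -9.5170e+01] F [ 0.5  0.3 -0.2] w 56.7 j [ -4.  15.   5.  -0. -80.  89.]
 turn rad [ 0.0016  0.0014 -0.0047]  shift mm (current axes) [-3.4 -5.8  0.7]  (final axes) [-3.4 -5.8  0.7]
```

Request:
step_arm --pt "0 0 0 -3 -6 0 0.3" --pt "0 0 0 -1 0 0 0.3" --pt "0 0 0 0 0 0 0.3"

```text
time_s: 2.8
tcp_pos: [0.6001, -0.2314, 0.3173]
eef_rot: [179.6, 0.1, -95.5]
contact_force: [0.1, 0.2, -0.5]
gripper_width: 0.0569
```

```bash
python3 - <<'E'
from h import *
go([.600,-.2294,.25],-94.9)
for n in("scene","top"): cv2.imwrite(f"pics/{n}1.png",r.capture(n)[:,:,::-1])
crop("pics/top1.png","pics/t1.png",370,140,100,90,6)
crop("pics/scene1.png","pics/s1.png",230,200,130,110,5)
print(proj("top",[.6,-.2294,.264]),proj("scene",[.6,-.2294,.264]))
E
```

```text
t 2.8 tcp [ 600.1 -231.4  317.3] rot [ 1.7964e+02  1.0000e-01 -9.5510e+01] F [ 0.1  0.2 -0.5] w 56.9 j [ -4.  15.   5.  -0. -80.  88.]
 turn rad [ 0.0063  0.0017 -0.0107]  shift mm (current axes) [-1.9 -0.1 67.3]  (final axes) [-2.   0.3 67.3]
[420.05727872 199.75740132] [288.40027388 267.82042164]
```

View pics/s1.png

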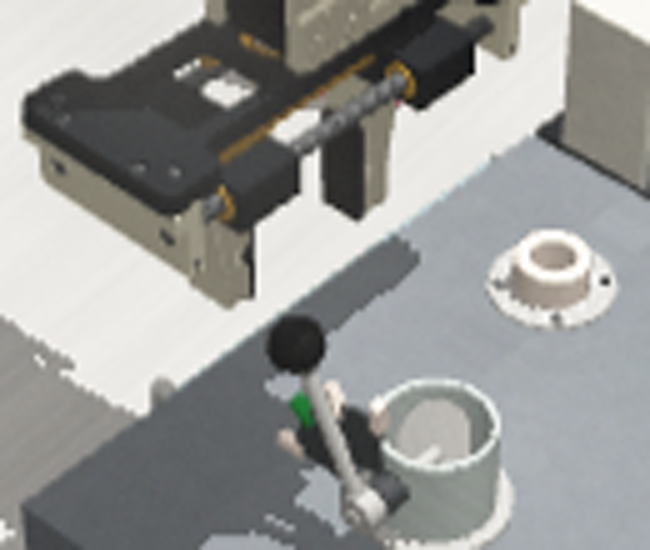

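View pics/t1.png

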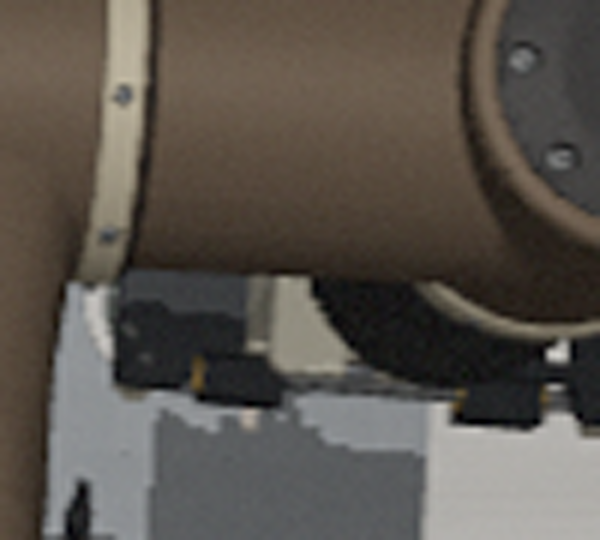

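The jaws straddle the ball: the fingertips are at about (277,260) and (302,243), with the ball at (289,268). I'll descend and pinch.

Request:
step_arm --pt "0.006 0.002 -0.011 -2 0 20 0.3" --pt "0 0 0 0 0 20 0.3" --pt "0 0 0 0 0 18 0.3" --pt "0 0 0 0 0 8 0.3" --pt "0 0 0 0 0 0 0.3" --squeeze 10

```text
time_s: 3.4
tcp_pos: [0.6004, -0.2242, 0.2539]
eef_rot: [-179.6, -0.0, -94.4]
contact_force: [-1.1, -1.3, 0.5]
gripper_width: 0.0571
```

```bash
python3 - <<'E'
from h import *
go([.600,-.2294,.25],-94.9)
cv2.imwrite("pics/scene2.png",r.capture("scene")[:,:,::-1])
crop("pics/scene2.png","pics/s2.png",230,200,130,110,5)
E
```

```text
t 3.4 tcp [ 600.4 -224.2  253.9] rot [-1.7958e+02 -2.0000e-02 -9.4420e+01] F [-1.1 -1.3  0.5] w 57.1 j [ -3.  16.  -2.   0. -71.  89.]
 turn rad [-0.0074 -0.0004  0.0083]  shift mm (current axes) [5.2 0.  3.9]  (final axes) [ 5.2 -0.   3.9]
```

View pics/s2.png

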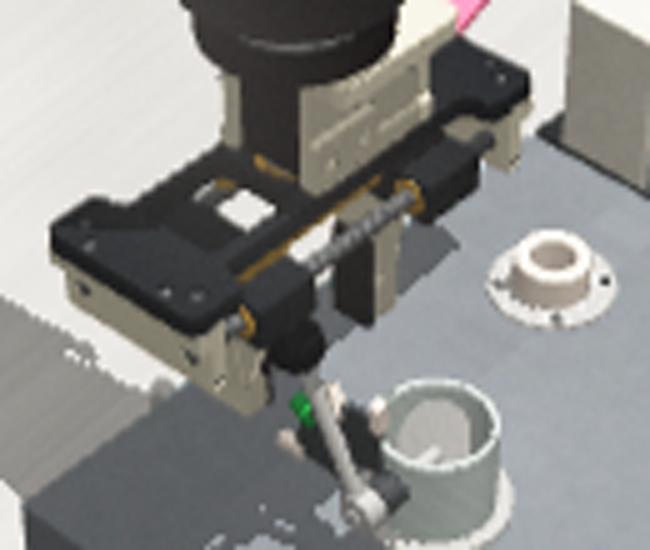

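Request:
step_arm --pt "-0.007 0 0.008 5 0 3 0.3" --pt "0 0 0 0 0 0 0.3"

```text
time_s: 3.65
tcp_pos: [0.6011, -0.2294, 0.2536]
eef_rot: [-179.8, -0.1, -94.9]
contact_force: [-0.6, -0.5, -0.5]
gripper_width: 0.0568
```

```bash
python3 - <<'E'
from h import *
go([.600,-.2294,.25],-94.9)
E
```

```text
t 3.65 tcp [ 601.1 -229.4  253.6] rot [-1.798e+02 -6.000e-02 -9.486e+01] F [-0.6 -0.5 -0.5] w 56.8 j [ -4.  17.  -1.   0. -72.  89.]
 turn rad [-0.0035 -0.001   0.0007]  shift mm (current axes) [0.1 1.1 3.6]  (final axes) [0.1 1.1 3.6]
```

Request:
step_arm --pt "0 0 0 0 1 4 0.3" --pt "0 0 0 0 0 0 0" --pt "0 0 0 0 0 0 -0.3" --pt "0 0 0 0 0 0 -0.6" --pt "0 0 0 0 0 0 -1" --pt "0 0 0 0 0 0 -1" --pt "0 0 0 0 0 0 -1" --squeeze 8

```text
time_s: 4.35
tcp_pos: [0.6007, -0.229, 0.2508]
eef_rot: [-179.7, 0.0, -94.9]
contact_force: [0.3, 0.2, 1.2]
gripper_width: 0.0235
```

```bash
python3 - <<'E'
from h import *
go([.600,-.2294,.25],-94.9)
cv2.imwrite("pics/scene3.png",r.capture("scene")[:,:,::-1])
crop("pics/scene3.png","pics/s3.png",230,200,130,110,5)
for a in range(64,28,-4):
    q=np.radians(a);print(a,np.r_[ov(-.01-.08*np.cos(q),-.095),.192+.08*np.sin(q)])
E
```

```text
t 4.35 tcp [ 600.7 -229.   250.8] rot [-1.7966e+02  1.0000e-02 -9.4890e+01] F [0.3 0.2 1.2] w 23.5 j [ -4.  17.  -2.  -0. -71.  89.]
 turn rad [-0.0059  0.0002  0.0002]  shift mm (current axes) [0.5 0.7 0.8]  (final axes) [0.5 0.7 0.8]
64 [ 0.59999627 -0.22941234  0.26390352]
60 [ 0.5950839  -0.22899207  0.26128203]
56 [ 0.59036571 -0.2285884   0.25832301]
52 [ 0.58586466 -0.22820332  0.25504086]
48 [ 0.5816027  -0.22783869  0.25145159]
44 [ 0.57760059 -0.22749629  0.24757267]
40 [ 0.57387782 -0.22717779  0.24342301]
36 [ 0.57045252 -0.22688474  0.23902282]
32 [ 0.5673414  -0.22661857  0.23439354]
```

View pics/s3.png

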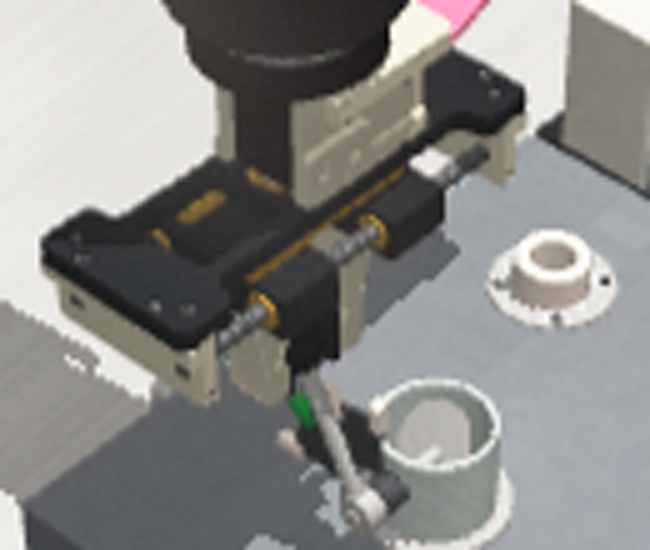

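Request:
step_arm --pt "0 0 0 0 4.9 2.6 -1" --pt "0 0 0 0 4.7 3 -1" --pt "0 0 0 0 4.5 3.3 -1" --pt "0 0 0 0 4.3 3.6 -1" --squeeze 12

```text
time_s: 4.8
tcp_pos: [0.5831, -0.2275, 0.2385]
eef_rot: [-179.4, -0.0, -94.9]
contact_force: [2.3, 0.6, -1.1]
gripper_width: 0.0228
```

```bash
cat >> h.py <<'E'
def lev(off=0.0):
    s=r.get_state(); p=s["tcp_pos"]; a=np.radians(TH); d=p[:2]-OV; lx=np.cos(a)*d[0]+np.sin(a)*d[1]; ly=-np.sin(a)*d[0]+np.cos(a)*d[1]
    X=-(lx+.01); Z=p[2]+.0135-.192
    print("rel",X,ly+.095,Z,"r",np.hypot(X,Z),"ang",np.degrees(np.arctan2(Z,X)))
E
python3 - <<'E'
from h import *
q=np.radians(48); go(np.r_[ov(-.01-.08*np.cos(q),-.095),.192+.08*np.sin(q)-.0135],-94.9);lev()
E
```

```text
t 4.8 tcp [ 583.1 -227.5  238.5] rot [-1.794e+02 -3.000e-02 -9.486e+01] F [ 2.3  0.6 -1.1] w 22.8 j [ -3.  15.  -5.   0. -69.  89.]
 turn rad [-0.0105 -0.0004  0.0008]  shift mm (current axes) [0.4 1.5 0.5]  (final axes) [0.4 1.5 0.5]
rel 0.052017685592895505 0.0004460511086675084 0.05997103229508438 r 0.07938743180743021 ang 49.0622786616256
```

Request:
step_arm --pt "-0.01 0 0 0 5 4.8 -1" --pt "0 0 0 0 3.8 4.2 -1" --pt "0 0 0 0 3.5 4.4 -1" --pt "0 0 0 0 2.4 3.5 -1" --pt "0 0 0 0 0 0 -1"

```text
time_s: 5.3
tcp_pos: [0.567, -0.2261, 0.2192]
eef_rot: [-180.0, -0.0, -94.9]
contact_force: [3.3, 1.1, -1.1]
gripper_width: 0.0225
```

```bash
python3 - <<'E'
from h import *
q=np.radians(30); go(np.r_[ov(-.01-.08*np.cos(q),-.095),.192+.08*np.sin(q)-.0135],-94.9);lev()
cv2.imwrite("pics/scene4.png",r.capture("scene")[:,:,::-1])
crop("pics/scene4.png","pics/s4.png",230,220,130,110,5)
E
```

```text
t 5.3 tcp [ 567.  -226.1  219.2] rot [-1.7999e+02 -2.0000e-02 -9.4860e+01] F [ 3.3  1.1 -1.1] w 22.5 j [ -3.  15.  -8.   0. -67.  89.]
 turn rad [-0.0002 -0.0003  0.0007]  shift mm (current axes) [0.5 1.1 0.7]  (final axes) [0.5 1.1 0.7]
rel 0.06822647075624923 0.0004625137020488057 0.040707509841267725 r 0.07944779839196452 ang 30.822530170258528
```

View pics/s4.png

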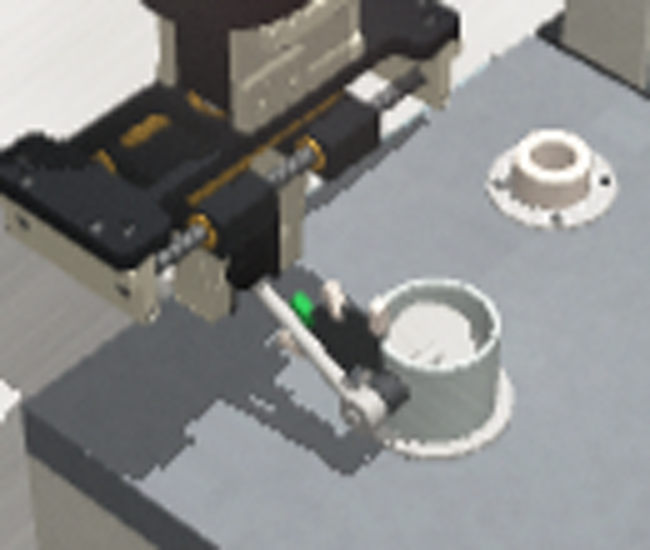

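Request:
step_arm --pt "0 0 0 0 0.6 0.9 -1" --pt "0 0 0 0 0 0 -1"

```text
time_s: 5.55
tcp_pos: [0.5665, -0.2261, 0.2183]
eef_rot: [180.0, -0.0, -94.9]
contact_force: [2.2, 0.5, -2.2]
gripper_width: 0.0226
```

```bash
python3 - <<'E'
from h import *
lev()
E
```

```text
rel 0.06875412512148944 0.00045604069054269725 0.03981161871632652 r 0.0794486922865039 ang 30.072701312761414
```

Request:
step_arm --pt "0 0 0 0 0 0 -0.3" --pt "0 0 0 0 0 0 0" --pt "0 0 0 0 0 0 0.3" --pt "0 0 0 0 0 0 0.3" --pt "0 0 0 0 0 -20 0.3" --pt "0 0 0 0 0 -40 0.3" --pt "0 0 0 0 0 -40 0.3" --pt "0 0 0 -40 10 -20 0.3" --pt "0 0 0 -45 0 0 0.3" --pt "0 0 0 -45 0 0 0.3"

```text
time_s: 6.55
tcp_pos: [0.5645, -0.0979, 0.3413]
eef_rot: [179.5, -0.1, -95.4]
contact_force: [0.7, 0.1, -1.1]
gripper_width: 0.057
```

Request:
step_arm --pt "0 0 0 -45 10 0 0.3" --pt "0 0 0 -45 10 0 0.3" --pt "0 0 0 -45 10 0 0.3" --pt "0 0 0 -45 10 0 0.3"

```text
time_s: 6.95
tcp_pos: [0.5404, 0.0912, 0.3426]
eef_rot: [179.6, -0.0, -95.5]
contact_force: [0.5, 0.4, -0.2]
gripper_width: 0.0572
```

```bash
python3 - <<'E'
from h import *
lev()
for n in("scene","top"): cv2.imwrite(f"pics/{n}5.png",r.capture(n)[:,:,::-1])
crop("pics/top5.png","pics/t5.png",370,160,80,70,8)
crop("pics/scene5.png","pics/s5.png",250,240,100,80,8)
for a in(26,28,30,32,34):
    q=np.radians(a); p=np.r_[ov(-.01-.08*np.cos(q),-.095),.192+.08*np.sin(q)]; print(a,proj("top",p),proj("scene",p))
E
```

```text
rel 0.12177798154247939 0.31433032330686195 0.16414148902695969 r 0.20438274195378625 ang 53.42796267331456
26 [416.57033026 216.48422372] [275.86496575 272.45318045]
28 [416.77201385 215.86494296] [276.26469648 271.87937559]
30 [416.97321451 215.21150225] [276.69613415 271.33853083]
32 [417.17365973 214.5245995 ] [277.15894733 270.83148284]
34 [417.37307542 213.80498944] [277.65276309 270.35903753]
```

View pics/s5.png

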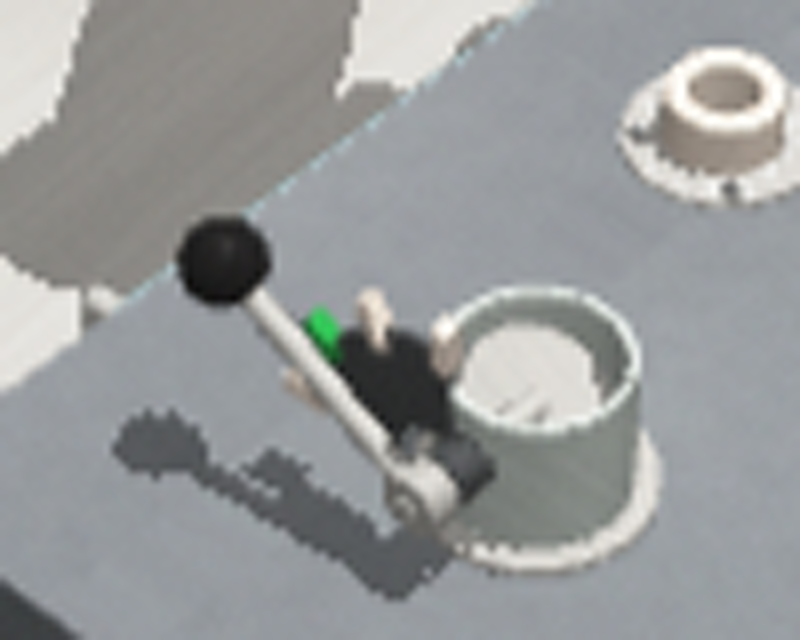

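View pics/t5.png

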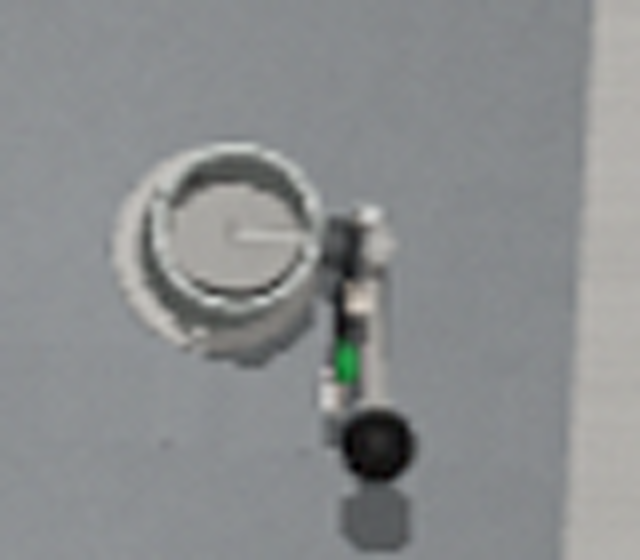

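The ball sits at scene (277.7,272.2) and top (416.8,215.2), which matches the 30° prediction to within about 1 px. The lever is set, so next is the blue thermometer.

```bash
python3 - <<'E'
from h import *
go([.4809,.2522,.22],-95.9)
E
```

```text
t 7.05 tcp [540.3  94.  342.3] rot [ 1.7954e+02 -1.0000e-02 -9.5240e+01] F [ 0.  -0.7 -0.2] w 56.5 j [ 30.   6.  -4.  -0. -81.  55.]
 turn rad [ 0.008  -0.0002  0.0115]  shift mm (current axes) [-152.1   72.7  122.9]  (final axes) [-151.2   75.4  122.3]
```

Request:
step_arm --pt "0.008 0 0.011 -38 19 10 0.3" --pt "0 0 0 -38 19 10 0.3" --pt "0 0 0 -38 19 10 0.3" --pt "0 0 0 -38 18 10 0.3" --pt "0 0 0 0 0 30 0.3" --pt "0 0 0 0 0 20 0.3" --pt "0 0 0 0 0 0 0.3" --squeeze 25

```text
time_s: 7.75
tcp_pos: [0.4786, 0.2579, 0.2508]
eef_rot: [-179.9, -0.0, -95.8]
contact_force: [-0.6, 0.7, 1.0]
gripper_width: 0.0567
```

```bash
python3 - <<'E'
from h import *
go([.4809,.2522,.22],-95.9)
E
```

```text
t 7.75 tcp [478.6 257.9 250.8] rot [-1.7986e+02 -1.0000e-02 -9.5830e+01] F [-0.6  0.7  1. ] w 56.7 j [ 49.   7. -14.   0. -69.  35.]
 turn rad [-0.0025 -0.0002  0.0012]  shift mm (current axes) [ 5.5 -2.8 30.8]  (final axes) [ 5.5 -2.9 30.8]
```

Request:
step_arm --pt "0 0 0 5.5 -3 30 0.3" --pt "0 0 0 0 0 0 0.3" --pt "0 0 0 0 0 0 0.3"

```text
time_s: 8.05
tcp_pos: [0.4829, 0.2516, 0.2237]
eef_rot: [-179.7, 0.0, -95.8]
contact_force: [-0.4, -0.4, 0.8]
gripper_width: 0.0572
```

```bash
python3 - <<'E'
from h import *
go([.4809,.2522,.128],-95.9)
cv2.imwrite("pics/scene6.png",r.capture("scene")[:,:,::-1])
crop("pics/scene6.png","pics/s6.png",310,110,120,130,4)
E
```

```text
t 8.05 tcp [482.9 251.6 223.7] rot [-1.7969e+02  3.0000e-02 -9.5850e+01] F [-0.4 -0.4  0.8] w 57.2 j [ 48.   8. -16.   0. -65.  36.]
 turn rad [-0.0053  0.0005  0.0009]  shift mm (current axes) [-0.3  2.6 95.7]  (final axes) [-0.4  2.  95.7]
```

View pics/s6.png

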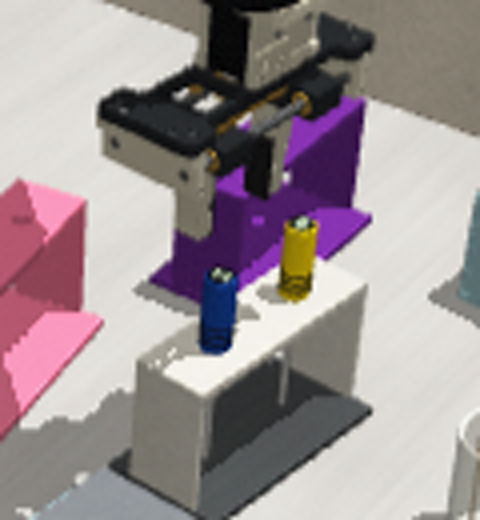

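Request:
step_arm --pt "-0.005 0 0 -0.4 2.2 25 0.3" --pt "0 0 0 0 0 20 0.3" --pt "0 0 0 0 0 10 0.3" --pt "0 0 0 0 0 0 0.3"

```text
time_s: 8.5
tcp_pos: [0.4842, 0.2542, 0.1744]
eef_rot: [-179.6, 0.4, -95.9]
contact_force: [-0.2, 0.9, 0.6]
gripper_width: 0.0569
```

```bash
python3 - <<'E'
from h import *
go([.4809,.2522,.128],-95.9)
E
```

```text
t 8.5 tcp [484.2 254.2 174.4] rot [-179.6     0.45  -95.9 ] F [-0.2  0.9  0.6] w 56.9 j [ 48.  11. -20.   0. -59.  36.]
 turn rad [-0.0071  0.0078 -0.0001]  shift mm (current axes) [ 2.7  3.4 46.4]  (final axes) [ 2.4  3.  46.4]
```

Request:
step_arm --pt "-0.007 0.008 0 2.5 3 15 0.3" --pt "0 0 0 0 0 15 0.3" --pt "0 0 0 0 0 10 0.3" --pt "0 0 0 0 0 0 0.3" --pt "0 0 0 0 0 0 0.3"

```text
time_s: 9.0
tcp_pos: [0.4829, 0.2536, 0.1364]
eef_rot: [-179.8, 0.2, -95.9]
contact_force: [-0.3, -1.1, 0.5]
gripper_width: 0.0569
```

```bash
python3 - <<'E'
from h import *
go([.4809,.2522,.128],-95.9)
E
```

```text
t 9.0 tcp [482.9 253.6 136.4] rot [-1.798e+02  1.600e-01 -9.588e+01] F [-0.3 -1.1  0.5] w 56.9 j [ 48.  13. -23.   0. -54.  36.]
 turn rad [-0.0035  0.0027  0.0004]  shift mm (current axes) [1.6 1.8 8.4]  (final axes) [1.5 1.8 8.4]
```

Request:
step_arm --pt "-0.003 0.003 0 1.6 1.8 8 0.3" --pt "0 0 0 0 0 0 0.3" --pt "0 0 0 0 0 0 0.3" --pt "0 0 0 0 0 0 0.3"

```text
time_s: 9.4
tcp_pos: [0.4814, 0.2526, 0.1292]
eef_rot: [-179.9, 0.0, -95.9]
contact_force: [0.4, 0.2, 0.2]
gripper_width: 0.0569
```

```bash
python3 - <<'E'
from h import *
go([.4809,.2522,.128],-95.9)
for n in("scene","top"): cv2.imwrite(f"pics/{n}7.png",r.capture(n)[:,:,::-1])
crop("pics/scene7.png","pics/s7.png",310,130,120,110,5)
E
```

```text
t 9.4 tcp [481.4 252.6 129.2] rot [-1.7991e+02  5.0000e-02 -9.5860e+01] F [0.4 0.2 0.2] w 56.9 j [ 48.  13. -24.   0. -53.  36.]
 turn rad [-0.0016  0.0009  0.0006]  shift mm (current axes) [0.4 0.4 1.2]  (final axes) [0.4 0.4 1.2]
```

View pics/s7.png

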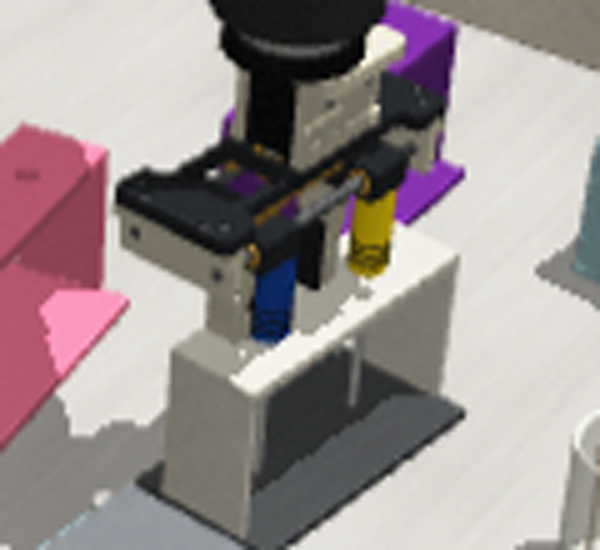

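The blue handle is between the jaws, and the yellow one stands clear beyond the far finger. I'll close.

Request:
step_arm --pt "0 0 0 0 0 0 0" --pt "0 0 0 0 0 0 -0.3" --pt "0 0 0 0 0 0 -0.5" --pt "0 0 0 0 0 0 -1" --pt "0 0 0 0 0 0 -1" --pt "0 0 0 0 0 0 -1" --pt "0 0 0 0 0 0 -1" --squeeze 25

```text
time_s: 10.2
tcp_pos: [0.4816, 0.2528, 0.1297]
eef_rot: [-179.9, 0.1, -95.9]
contact_force: [-0.2, 0.4, 0.5]
gripper_width: 0.0239
```

```bash
python3 - <<'E'
from h import *
go([.4809,.2522,.128],-95.9)
E
```

```text
t 10.2 tcp [481.6 252.8 129.7] rot [-1.7988e+02  9.0000e-02 -9.5860e+01] F [-0.2  0.4  0.5] w 23.9 j [ 48.  13. -24.   0. -53.  36.]
 turn rad [-0.0022  0.0015  0.0007]  shift mm (current axes) [0.6 0.7 1.7]  (final axes) [0.6 0.6 1.7]
```

Request:
step_arm --pt "0 0 0 0 0 -10 -1" --pt "0 0 0 0 0 -15 -1" --pt "0 0 0 0 0 -20 -1" --pt "0 0 0 0 0 -25 -1" --pt "0 0 0 0 0 -25 -1"

```text
time_s: 10.7
tcp_pos: [0.4795, 0.2509, 0.2262]
eef_rot: [179.8, -0.3, -95.9]
contact_force: [1.6, 0.1, 0.2]
gripper_width: 0.0236
```

```bash
python3 - <<'E'
from h import *
go([.4809,.2522,.36],-95.9)
cv2.imwrite("pics/scene8.png",r.capture("scene")[:,:,::-1])
crop("pics/scene8.png","pics/s8.png",310,90,120,150,4)
E
```

```text
t 10.7 tcp [479.5 250.9 226.2] rot [179.81  -0.27 -95.89] F [1.6 0.1 0.2] w 23.6 j [ 48.   8. -16.   0. -66.  36.]
 turn rad [ 0.0032 -0.0046  0.0002]  shift mm (current axes) [  -0.8   -0.9 -133.8]  (final axes) [  -1.4   -1.3 -133.8]
```

View pics/s8.png

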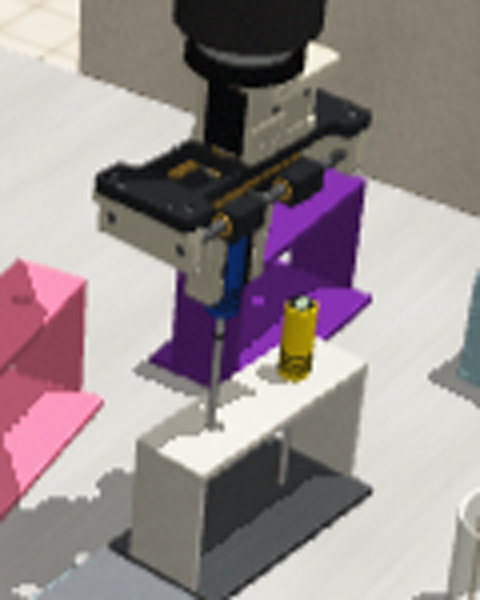

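Only the blue thermometer has lifted, upright, and the yellow is undisturbed. Continuing up.

Request:
step_arm --pt "0.003 -0.005 0 0 0 -25 -1" --pt "0 0 0 0 0 -35 -1" --pt "0 0 0 0 0 -40 -1" --pt "0 0 0 0 0 -30 -1" --pt "0 0 0 0 0 0 -1"

```text
time_s: 11.25
tcp_pos: [0.4802, 0.2505, 0.3707]
eef_rot: [-179.6, 0.4, -95.9]
contact_force: [1.1, -1.0, -1.6]
gripper_width: 0.0233
```

```bash
python3 - <<'E'
from h import *
go([.601,-.0435,.36],-95.9)
E
```

```text
t 11.25 tcp [480.2 250.5 370.7] rot [-179.55    0.43  -95.85] F [ 1.1 -1.  -1.6] w 23.3 j [ 48.   4.  -2.   0. -83.  36.]
 turn rad [-0.0078  0.0075  0.0008]  shift mm (current axes) [ 280.2 -150.1    9.8]  (final axes) [ 280.  -150.4   10.7]
```

Request:
step_arm --pt "-0.004 0.004 0 10 -5 0 -1" --pt "-0.004 0.004 0 20 -11 0 -1" --pt "0 0 0 30 -16 0 -1" --pt "0 0 0 36 -19 0 -1" --pt "0 0 0 40 -22 0 -1" --pt "0 0 0 40 -22 0 -1" --pt "0 0 0 40 -22 0 -1" --pt "0 0 0 32 -17 0 -1" --pt "0 0 0 20 -11 0 -1" --pt "0 0 0 10 -5 0 -1"

```text
time_s: 12.25
tcp_pos: [0.6015, -0.0564, 0.3633]
eef_rot: [179.2, -0.2, -95.6]
contact_force: [-0.4, -0.1, -0.4]
gripper_width: 0.0234
```

Request:
step_arm --pt "0 0 0 0 0 0 -1" --pt "0 0 0 0 0 0 -1"

```text
time_s: 12.45
tcp_pos: [0.6009, -0.0583, 0.3613]
eef_rot: [179.0, -0.3, -95.7]
contact_force: [0.4, 0.5, -0.2]
gripper_width: 0.0233
```

```bash
python3 - <<'E'
from h import *
go([.601,-.0435,.34],-95.9)
for n in("scene","top"): cv2.imwrite(f"pics/{n}9.png",r.capture(n)[:,:,::-1])
crop("pics/scene9.png","pics/s9.png",290,180,100,100,6)
crop("pics/top9.png","pics/t9.png",300,160,90,80,7)
E
```

```text
t 12.45 tcp [600.9 -58.3 361.3] rot [179.02  -0.29 -95.75] F [ 0.4  0.5 -0.2] w 23.3 j [ 13.  11.   5.  -0. -85.  71.]
 turn rad [ 0.017  -0.005   0.0026]  shift mm (current axes) [-14.8   1.   21.2]  (final axes) [-14.7   1.4  21.3]
```

View pics/s9.png

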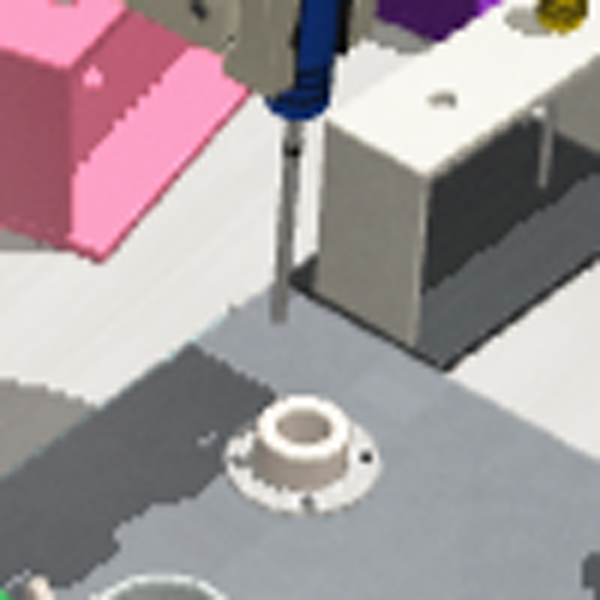

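View pics/t9.png

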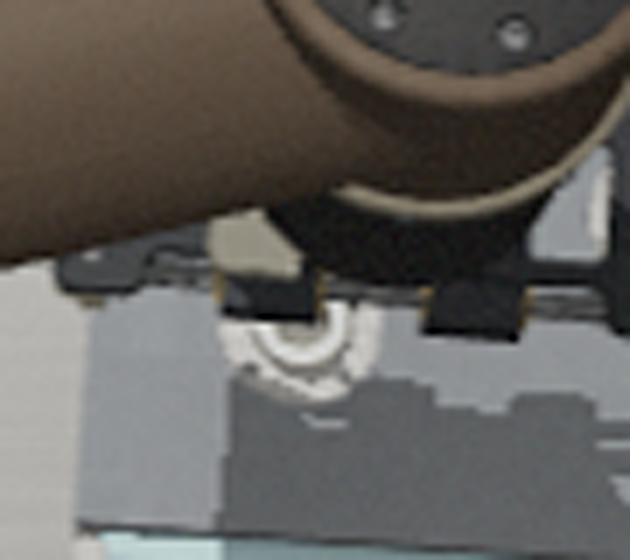

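Request:
step_arm --pt "0.008 -0.003 0.003 -8 1 5 -1" --pt "0.007 -0.002 0 -6 0 5 -1" --pt "0 0 0 0 0 5 -1" --pt "0 0 0 0 0 0 -1"

```text
time_s: 12.95
tcp_pos: [0.6003, -0.0391, 0.3459]
eef_rot: [-179.9, 0.1, -95.6]
contact_force: [-0.3, -0.6, -0.1]
gripper_width: 0.0237
```

```bash
python3 - <<'E'
from h import *
go([.6015,-.0435,.335],-95.9)
E
```

```text
t 12.95 tcp [600.3 -39.1 345.9] rot [-1.7994e+02  1.0000e-01 -9.5610e+01] F [-0.3 -0.6 -0.1] w 23.7 j [ 15.  11.   2.  -0. -82.  70.]
 turn rad [-0.001   0.0017  0.005 ]  shift mm (current axes) [ 4.3 -1.6 10.9]  (final axes) [ 4.3 -1.6 10.9]
```

Request:
step_arm --pt "0 0 0 4 -1.5 8 -1" --pt "0 0 0 0 0 0 -1" --pt "0 0 0 0 0 0 -1"

```text
time_s: 13.25
tcp_pos: [0.6015, -0.0431, 0.3373]
eef_rot: [-179.9, 0.1, -95.6]
contact_force: [0.3, 0.4, -0.5]
gripper_width: 0.023
```

```bash
python3 - <<'E'
from h import *
go([.6015,-.0435,.335],-95.9)
s=r.get_state()
R=Ro.from_euler('xyz',s["eef_rot"],degrees=True)
G=Ro.from_euler('xyz',[-179.88,.09,-95.86],degrees=True)
# probe axis in tool frame from grip pose (probe vertical then); offset along tool y from estimate
off=G.inv().apply(np.array([.4809,.2522,.012])-np.array([.4816,.2528,.1297])); off[0]=G.inv().apply([0,0,-.1177])[0]
tip=s["tcp_pos"]+R.apply(off); print("tip est",tip)
up=R.apply(G.inv().apply([0,0,1]))
for d in(0,.08,.1): print(d,proj("scene",tip+up*d))
cv2.imwrite("pics/scene10.png",r.capture("scene")[:,:,::-1])
crop("pics/scene10.png","pics/s10.png",310,200,60,70,10)
print("port rim proj",proj("scene",[.6008,-.0431,.182]))
E
```

```text
t 13.25 tcp [601.5 -43.1 337.3] rot [-1.7993e+02  9.0000e-02 -9.5550e+01] F [ 0.3  0.4 -0.5] w 23.0 j [ 14.  11.   2.  -0. -81.  70.]
 turn rad [-0.0012  0.0015  0.0061]  shift mm (current axes) [ 0.4 -0.1  2.3]  (final axes) [ 0.4 -0.1  2.3]
tip est [ 0.60071555 -0.04301249  0.2196203 ]
0 [340.13257062 237.32116554]
0.08 [341.83943029 209.38929617]
0.1 [342.28916093 202.02968851]
port rim proj [339.39753154 249.72182727]
```

View pics/s10.png

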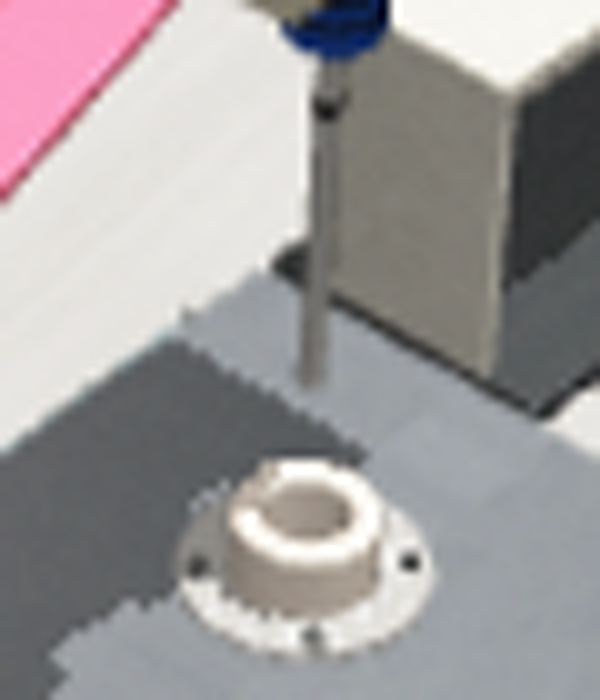

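The scene bias is the same for the tip (340.9,237.8 against the model's 340.1,237.3) and the port (340.1,250.4 against 339.4,249.7). So the shaft is centred over the port to within about 1 mm. I'll lower it slowly, checking as I go.

Request:
step_arm --pt "0 0 0 0 0 6 -1" --pt "0 0 0 0 0 8 -1" --pt "0 0 0 0 0 8 -1" --pt "0 0 0 0 0 5 -1" --pt "0 0 0 0 0 0 -1"

```text
time_s: 13.8
tcp_pos: [0.6013, -0.0434, 0.3072]
eef_rot: [180.0, 0.1, -95.6]
contact_force: [-0.5, -0.2, -0.6]
gripper_width: 0.0234
```

```bash
python3 - <<'E'
from h import *
go([.6016,-.0432,.2197],-95.6)
E
```

```text
t 13.8 tcp [601.3 -43.4 307.2] rot [ 1.800e+02  9.000e-02 -9.561e+01] F [-0.5 -0.2 -0.6] w 23.4 j [ 14.  11.  -1.  -0. -77.  70.]
 turn rad [ 0.0001  0.0016 -0.0002]  shift mm (current axes) [-0.1 -0.3 87.5]  (final axes) [-0.3 -0.3 87.5]
```

Steady, with the tip at about z 0.190. Continuing in short calls.

Request:
step_arm --pt "0 0 0 0 0 5 -1" --pt "0 0 0 0 0 7 -1" --pt "0 0 0 0 0 7 -1" --pt "0 0 0 0 0 5 -1" --pt "0 0 0 0 0 0 -1"

```text
time_s: 14.3
tcp_pos: [0.6012, -0.0434, 0.2809]
eef_rot: [180.0, 0.1, -95.6]
contact_force: [-1.1, -0.5, -1.3]
gripper_width: 0.0238
```

```bash
python3 - <<'E'
from h import *
go([.6016,-.0432,.2197],-95.6)
cv2.imwrite("pics/scene11.png",r.capture("scene")[:,:,::-1])
crop("pics/scene11.png","pics/s11.png",310,200,60,70,10)
E
```

```text
t 14.3 tcp [601.2 -43.4 280.9] rot [ 1.7999e+02  9.0000e-02 -9.5610e+01] F [-1.1 -0.5 -1.3] w 23.8 j [ 14.  12.  -4.  -0. -74.  70.]
 turn rad [ 0.0002  0.0015 -0.0002]  shift mm (current axes) [-0.1 -0.4 61.2]  (final axes) [-0.2 -0.3 61.2]
```

View pics/s11.png

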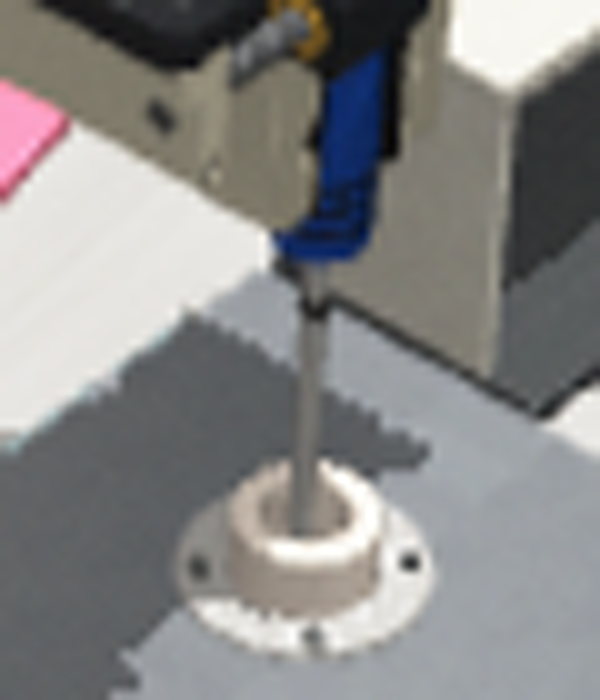

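The shaft has entered the bore centred: its axis is at (304,508) in the crop and the rim centre at about (305,508).

Request:
step_arm --pt "0 0 0 0 -0.2 5 -1" --pt "0 0 0 0 0 7 -1" --pt "0 0 0 0 0 7 -1" --pt "0 0 0 0 0 5 -1" --pt "0 0 0 0 0 0 -1"

```text
time_s: 14.85
tcp_pos: [0.6018, -0.0434, 0.2556]
eef_rot: [-179.9, 0.1, -95.6]
contact_force: [-0.5, -0.9, -1.0]
gripper_width: 0.0236
```

```bash
python3 - <<'E'
from h import *
go([.6016,-.0432,.2197],-95.6)
E
```

```text
t 14.85 tcp [601.8 -43.4 255.6] rot [-1.7995e+02  1.0000e-01 -9.5610e+01] F [-0.5 -0.9 -1. ] w 23.6 j [ 14.  13.  -6.  -0. -71.  70.]
 turn rad [-0.001   0.0017 -0.0001]  shift mm (current axes) [-0.1  0.3 35.9]  (final axes) [-0.1  0.2 35.9]
```

Request:
step_arm --pt "0 0 0 0 0.1 5 -1" --pt "0 0 0 0 0 7 -1" --pt "0 0 0 0 0 7 -1" --pt "0 0 0 0 0 5 -1" --pt "0 0 0 0 0 0 -1"

```text
time_s: 15.35
tcp_pos: [0.6017, -0.0433, 0.2293]
eef_rot: [-180.0, 0.1, -95.6]
contact_force: [-0.4, -0.5, -0.8]
gripper_width: 0.0233
```

```bash
python3 - <<'E'
from h import *
go([.6016,-.0432,.2197],-95.6)
cv2.imwrite("pics/scene12.png",r.capture("scene")[:,:,::-1])
crop("pics/scene12.png","pics/s12.png",310,200,60,70,10)
E
```

```text
t 15.35 tcp [601.7 -43.3 229.3] rot [-1.7995e+02  9.0000e-02 -9.5610e+01] F [-0.4 -0.5 -0.8] w 23.3 j [ 14.  14.  -9.  -0. -68.  70.]
 turn rad [-0.0008  0.0016 -0.0001]  shift mm (current axes) [-0.1  0.2  9.6]  (final axes) [-0.1  0.2  9.6]
```

View pics/s12.png

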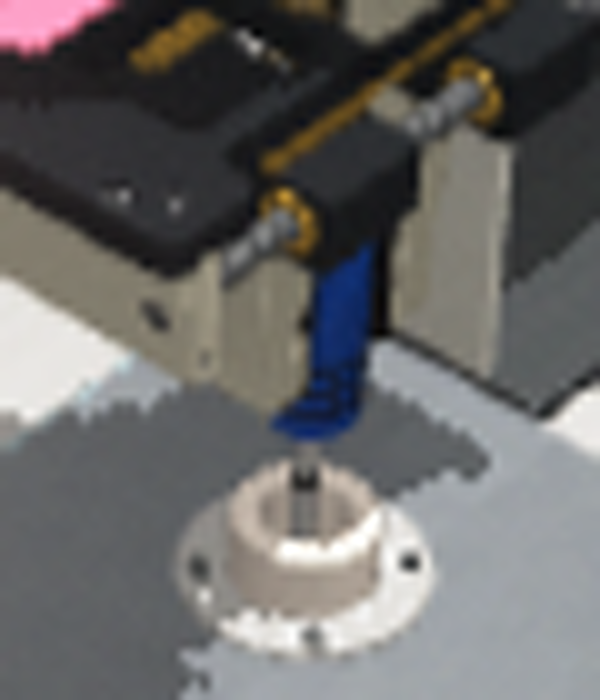

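The ring at crop (304,480) is about 8–9 mm above the rim centre at (305,508), and the TCP reading says 9.6 mm.

Request:
step_arm --pt "0 0 0 0 0.1 4 -1" --pt "0 0 0 0 0 4 -1" --pt "0 0 0 0 0 1 -1" --pt "0 0 0 0 0 0 -1" --pt "0 0 0 0 0 0 -1"

```text
time_s: 15.9
tcp_pos: [0.6023, -0.0434, 0.2206]
eef_rot: [-179.9, 0.1, -95.6]
contact_force: [0.0, -0.1, -0.8]
gripper_width: 0.023
```

```bash
python3 - <<'E'
from h import *
go([.6016,-.0432,.2197],-95.6)
for n in("scene","top"): cv2.imwrite(f"pics/{n}13.png",r.capture(n)[:,:,::-1])
crop("pics/scene13.png","pics/s13.png",320,225,40,45,13)
E
```

```text
t 15.9 tcp [602.3 -43.4 220.6] rot [-1.7986e+02  1.0000e-01 -9.5600e+01] F [ 0.  -0.1 -0.8] w 23.0 j [ 14.  14.  -9.  -0. -67.  70.]
 turn rad [-0.0024  0.0017  0.    ]  shift mm (current axes) [-0.1  0.7  0.9]  (final axes) [-0.1  0.7  0.9]
```

View pics/s13.png

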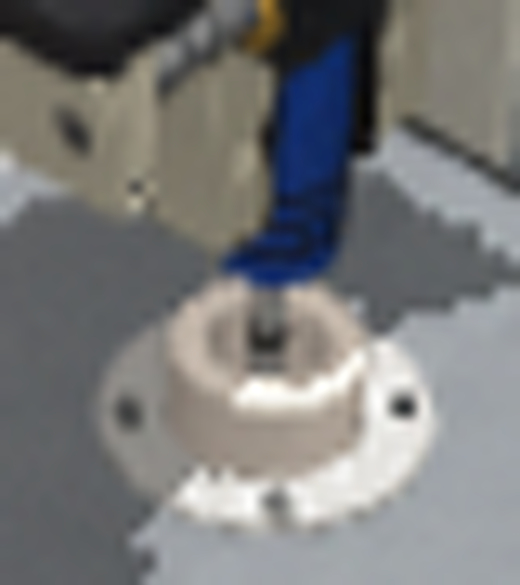

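View pics/scene13.png

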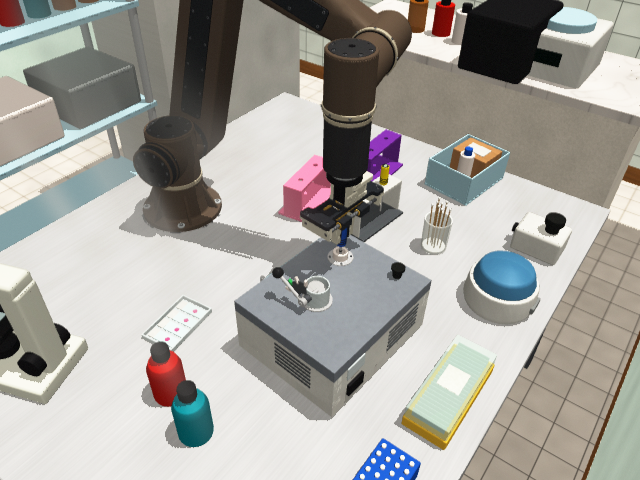

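View pics/top13.png

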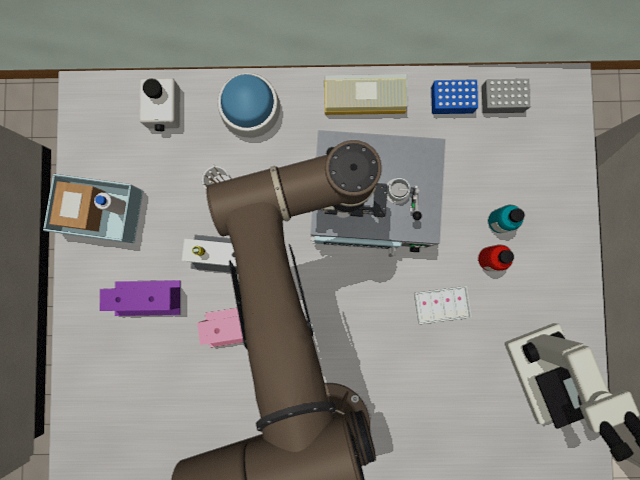

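The ring at crop (267,335) lies in the rim plane, whose centre is about (265,338), so it is centred and perhaps 0.7 mm high. One small correction, then let it settle.

Request:
step_arm --pt "0 0 0 0 0.6 0.8 -1" --pt "0 0 0 0 0 0 -1" --pt "0 0 0 0 0 0 -1" --pt "0 0 0 0 0 0 -1" --pt "0 0 0 0 0 0 -1"

```text
time_s: 16.5
tcp_pos: [0.6018, -0.0433, 0.2202]
eef_rot: [-179.8, 0.1, -95.6]
contact_force: [-0.2, -0.8, -0.7]
gripper_width: 0.0235
```

```bash
python3 - <<'E'
from h import *
go([.6016,-.0432,.2197],-95.6); print(r.get_state()["qd"])
cv2.imwrite("pics/scene14.png",r.capture("scene")[:,:,::-1])
crop("pics/scene14.png","pics/s14.png",260,225,100,90,8)
E
```

```text
t 16.5 tcp [601.8 -43.3 220.2] rot [-1.7981e+02  1.1000e-01 -9.5590e+01] F [-0.2 -0.8 -0.7] w 23.5 j [ 14.  14.  -9.  -0. -66.  70.]
 turn rad [-0.0033  0.002   0.0001]  shift mm (current axes) [-0.   0.2  0.5]  (final axes) [-0.   0.2  0.5]
[-0.01005382 -0.04362741  0.04828602  0.03436222  0.0363603   0.08365761]
```

View pics/s14.png

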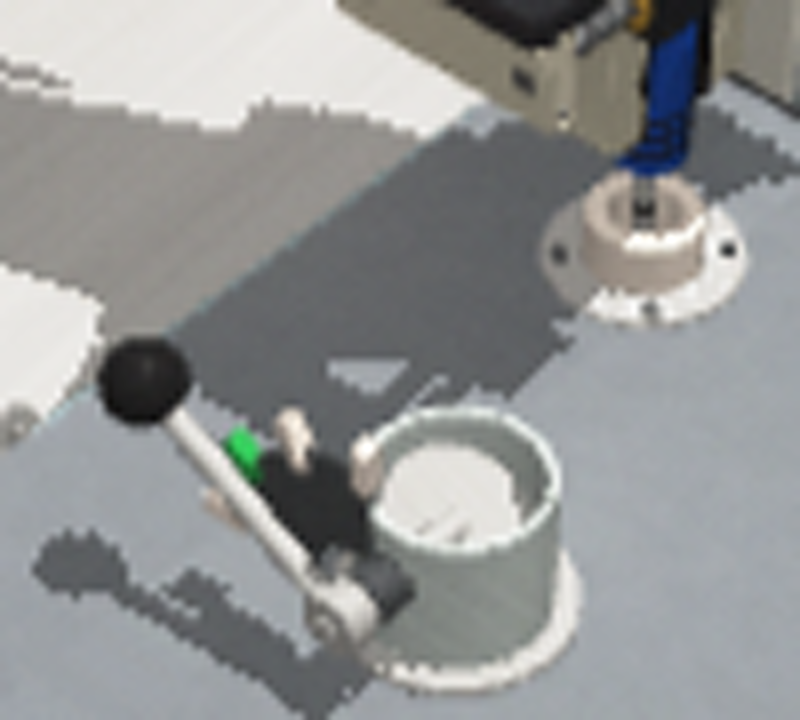

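The ring at crop (645,208) is level with the rim centre, the lever hasn't moved, and the arm is still. Handing in.

```bash
python3 -c "
from plant import r
print(r.close_job())"
```

```text
the job is handed in; nothing more can be done
None
```

I set the vent lever to its green 30° mark, then lowered the blue thermometer into the port. I handed in at about 16.5 s of the 72 s, with the arm holding still.

- **Lever:** It started at about 64°. I pinched the knob and swung it down its arc. After I let go, the arm reading gave about 30° and the knob was within about 1 px of its 30° position in both views, so I put it at 30 ± 1.5°. It had not moved in the last picture.
- **Thermometer:** It was gripped upright at the rack and lowered in short steps. In the last picture the black ring is centred in the port and level with its rim. The arm position puts it 0.5 mm high and about 0.2 mm off centre, at less than 0.2° of tilt, with about 23.5 mm of grip on the handle.
- **Contact:** The force readings stayed within noise (about 2 N) during the lowering. There was no sign of the shaft touching the port or oven.
- **Everything else:** The yellow thermometer, port plug, bottles, jar, tray and look-alike racks appear where they were. I compared pictures by eye rather than measuring each one.
- **Disagreements:** The scene camera read about 0.6 px (around 2 mm) away from the top camera and the arm. It was the same for the port, the shaft tip and the knob, so I treated it as calibration error. On the way, fast moves overshot by up to 15 mm and tilted the tool by 1°, always clear of the port, and I corrected this before going in.

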